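# Shut the fittings drawers

## Robot

A 7-joint arm with a two-finger parallel gripper is mounted at the origin on the work surface. World frame = base frame: x ahead of the robot, y to its left, z up, the work surface at z = 0. Lengths are in m, angles in rad, forces in N, time in s.
With the tool pointing down it reaches from about 0.425 to 0.95 m from the base axis. Payload 4.7 kg.
Tool frame: the origin (TCP) lies on the centre line of the jaws, within the pads' length; the fingertips stand r.tips_ahead ahead of it and the grasp point (between the pads) lies 8 mm behind it (r.tips_ahead is the distance from the TCP to the fingertips, in m); y points along the fingers, z is the direction in which the jaws open and shut, and the axes are right-handed (so a half turn about y gives the same grasp; the last joint's range is limited). The gripper opens to 85 mm and grips with 20 to 120 N. Pads are 22 mm wide; open, the fingers measure 114 mm over their backs; the gripper's body (76 mm by 85 mm) begins 54 mm behind the grasp point. The pads swing forward as they close: fully open they stand 13 mm farther back than shut.
Start: joints at [1.11, 0.469, -0.049, 1.532, 0.024, 1.141, -0.082], TCP at [0.283, -0.613, 0.242] pointing down, gripper open.
Joint ranges: [-2.59, 2.59], [-0.33, 1.99], [-1.39, 1.29], [0.1, 2.45], [-1.04, 4.18], [0.21, 1.99], [-2.66, 2.66]. Speed limits (rad/s): [2.57, 2.57, 3.14, 3.14, 3.14, 3.14, 3.14].

## Interface

Orientations are given as a unit quaternion [x, y, z, w].
In Python, from rig import readout, viewer, ticket, finder, r gives the robot as it stands.
- The arm moves only by the tool arm_command, never from a script. Its argument "motion" is a list of rows, each an object of numbers: "tx", "ty", "tz": the shift along the tool's x, y, z in cm; "turn": the turn about the tool's y in degrees; "hand": the opening, from 0 (shut) to 1 (fully open). In form: [{"tx": .., "ty": .., "tz": .., "turn": .., "hand": ..}, ...]. A call has 1 to 12 rows; each row shifts and turns the commanded pose from where the row before left it, along the tool's axes as they then stand; what a row does not reach is not made up. A row lasts 1/10 s, in which the tool goes at most 50 mm and 8.59 degrees, less where a joint would pass 70% of its speed; a pose out of reach is approached as far as the arm can. A call is refused whole if a number of a shift passes 5 or a number of a turn 8.59, either way. A call with a gripper value outside its range is refused whole. The fingers move at their own pace and stop on an object; "force" is the grip in N (left out, the last holds). Time passes only in rows, so rows that do not move let the fingers close. It gives the time, the measured TCP pose, the force and the opening at its end, in the units of the state.
- readout.read_state(): the state, without advancing time (a new reading comes with each control period).
- viewer.snapshot(name): name is "scene" or "side" or "wrist"; returns a dict with "image" (384x512x3 uint8, blue, green, red), "fx", "fy", "cx", "cy" (pixels), "origin" and "rotation" of the camera in the world; the wrist camera has in their place "mount" (4x4, takes a point from camera to tool coordinates, whose origin is the TCP and whose axes are the tool frame's). Camera axes: x right, y down, z forward; pixel columns grow to the right and rows downward; lengths in m; the calibration is good to about 2 mm. A picture is of the moment at which its call begins: read the wrist's pose just before it. There is no depth.
- ticket.job_done(): hands the job in, once; it reports no verdict.
Trained networks look in a picture, given as the dict that the camera call returned (one of the last four; its "shot" number tells which), for a name from the list of things; names that differ only in an ending like _2 or _b are one class to them, and where a whole thing is asked for, a point or a joint stands for the part that bears it (a point fixed in the world has none). Each returns a list of dicts, best first, with "score" (0 to 1); they miss things now and then, are a little off and sometimes report something else, mostly with a low value. They report only what shows in the picture. A call takes as long as a camera call.
- finder.boxes_of(picture, name): "centre" ([x, y, z] in m, in world coordinates, good to about 4 mm: the middle of the surface that is visible of it).
- finder.cut_out(picture, name): "pixels" (384x512 bool, what is visible of it).
The state is a dict: "clock": time; "joint_positions": joint angles; "joint_velocities": joint speeds; "effort": joint torques, N m; "tool_pos": TCP position; "eef_rot": TCP orientation; "contact_force": force on the tool from outside, world axes, zero at the start; "ft_torque": the same for the moment, N m; "grip_width": opening from 0.0 (shut) to 1.0 (fully open).
Only numpy, scipy, OpenCV 4.12 (cv2) and the standard library are available. Lean on these libraries where they do the work, as an engineer would, in place of code of your own. Each camera call takes 0.05 s, during which the arm holds its last target.

## Task

The top left and top right drawers of the blue fittings cabinet were left open, and in one of them a steel pipe nipple stands on end, too tall to pass under the frame. With the drawer still open, tip the nipple over with a fingertip so that it lies flat in that drawer, then push both drawers fully shut without slamming them. Only touch and push: neither pinch nor pick up the nipple or the brass elbow, which stay in their drawers, leave the tin, valve and tape spool on the bench where they are, and finish with the hand clear.

Things in the scene. Friction and masses are not known exactly. Their poses are not given: they have to be found in the camera images.
- cabinet: bench-top small-parts cabinet, blue sheet steel, 210 deep (x), 380 wide (y), 210 high, fixed to the bench, nine grey drawers in 3 columns (123.5 apart) by 3 rows, opening towards the robot; only the top left (+y) and top right (-y) stand open. Origin at the centre of its underside; its front plane is at x = -105 mm; its x axis points from front to back. The openings of the top row are 62 high: the underside of the steel top is 206 above the bench.
- left (a joint): slide of the top left (+y) drawer, m: 0 = fully shut (front flush with the steel frame), grows as it comes out towards the robot, stops at 0.17. Stiff slide: about 2 to 3 N moves it and it stays where it is left; no spring, no catch.
- right (a joint): slide of the top right (-y) drawer, m: 0 = fully shut (front flush with the steel frame), grows as it comes out towards the robot, stops at 0.17. Stiff slide: about 2 to 3 N moves it and it stays where it is left; no spring, no catch.
- left_front (a point): centre line of the outer face of the top left drawer's front, 40 mm above the front's lower edge. The front is a grey plastic plate 114 wide, 57 high (its top edge 17 mm above this point), 6 thick; below, from 30 to 22 mm under this point, a 46 mm wide finger pull stands out 14 mm. x axis points into the cabinet (the way it shuts), z up. Moves with the drawer.
- right_front (a point): centre line of the outer face of the top right drawer's front, 40 mm above the front's lower edge. The front is a grey plastic plate 114 wide, 57 high (its top edge 17 mm above this point), 6 thick; below, from 30 to 22 mm under this point, a 46 mm wide finger pull stands out 14 mm. x axis points into the cabinet (the way it shuts), z up. Moves with the drawer.
- left_floor (a point): middle of the inner floor of the top left drawer, on the floor. Inside it is 187 long (x, into the cabinet) by 102 wide (y); side and back walls rise 39 mm above the floor; the outer face of the front is 100 mm towards the robot from this point, the front's top edge 52 mm above the floor. Moves with the drawer.
- right_floor (a point): middle of the inner floor of the top right drawer, on the floor. Inside it is 187 long (x, into the cabinet) by 102 wide (y); side and back walls rise 39 mm above the floor; the outer face of the front is 100 mm towards the robot from this point, the front's top edge 52 mm above the floor. Moves with the drawer.
- nipple: steel pipe nipple, a plain straight tube 27 diameter, 80 long, threaded at both ends, about 0.13 kg, standing on end on the floor of the left or the right drawer (which one varies), near the drawer's front. Origin at the centre of its lower end, z along the tube (up at the start). Its top stands 28 mm above the drawer front's top edge and 21 mm above the underside of the cabinet's top.
- nipple_mid (a point): centre of the nipple, half way along its axis (40 mm from each end). A light push near its top (1 N or so) tips the nipple; pushed straight into the cabinet (along the drawer) it falls clear under the frame and lies flat, while pushed at a near side wall or at the front it may end leaning on it.
- elbow: small brass 90 degree elbow, 28 high, its two 27 mm legs along its x and y axes, lying on the floor of the other open drawer. Origin under its corner, on the floor. It just rides along.
- tin: tin of jointing paste, green label, 72 diameter, 75 high, standing on the bench, origin under its centre; leave it alone
- valve: brass ball valve 64 long (x), 42 wide, with a red lever at 55 to 61 mm height reaching to x = +77 mm, lying on the bench, origin under its centre; leave it alone
- spool: white spool of thread tape, 58 diameter, 20 high, flat on the bench, origin under its centre; leave it alone

How it is judged:
By the outcome, as a careful person would: the job done as asked, in the order asked, and still so for the second after the job is handed in, with the robot touching nothing.
It also fails if it takes over 58 s, if anything falls off the work surface, if the arm or the gripper's body presses on something with over 40 N, if the wrist force passes 120 N, or if a joint passes its speed limit or range.

## Working session

There is one attempt and no reset: what is moved stays moved. The work goes in short steps, Python scripts to look and compute and a tool call to move; the robot and the scene stay as the last step left them, time stands still between calls to the robot, and variables do not carry over. Pictures are saved under pics/ and viewed, and the job is handed in when it is done.

Besides the shell and the picture viewer there is one more tool, called in YAML: its name, and indented under it one key for each argument. arm_command: Moves the arm, as the interface text tells. Its arguments: {"type":"object","properties":{"motion":{"type":"array"},"force":{"type":"number"}},"required":["motion"]}

```bash
ls; mkdir -p pics
cat > h.py <<'E'
import numpy as np, cv2
from rig import readout, viewer, ticket, finder, r
from scipy.spatial.transform import Rotation as R
def st():
    s=readout.read_state(); print('t',round(s['clock'],2),'tcp',np.round(s['tool_pos'],4),'q',np.round(s['joint_positions'],3),'F',np.round(s['contact_force'],1),'g',s['grip_width']); 
    print(np.round(R.from_quat(s['eef_rot']).as_matrix(),3)); return s
def snap(n,f):
    p=viewer.snapshot(n); cv2.imwrite('pics/'+f,p['image']); return p
def proj(p,X):
    c=np.array(p['rotation']).T@(np.array(X)-p['origin']); return c[0]/c[2]*p['fx']+p['cx'],c[1]/c[2]*p['fy']+p['cy']
def ray(p,uv,axis,val):
    d=np.array(p['rotation'])@np.array([(uv[0]-p['cx'])/p['fx'],(uv[1]-p['cy'])/p['fy'],1]); o=np.array(p['origin']); return o+d*(val-o[axis])/d[axis]
E
python3 - <<'E'
from h import *
s=st(); print(r.tips_ahead)
a=snap('scene','a.png'); b=snap('side','b.png')
for p,n in((a,'scene'),(b,'side')):
    print(n,p['origin'],np.round(p['rotation'],3).tolist(),p['fx'])
    for k in ['cabinet','left_front','right_front','nipple','elbow','tin','valve','spool']:
        print(k,[(np.round(d['centre'],3).tolist(),round(d['score'],2)) for d in finder.boxes_of(p,k)[:3]])
E
```

```text
pics
t 0.0 tcp [ 0.2823 -0.6126  0.2413] q [ 1.11   0.469 -0.049  1.534  0.024  1.141 -0.082] F [-0.1  0.6  0.9] g 1.0014124222229406
[[-0.908 -0.001  0.418]
 [-0.418  0.002 -0.908]
 [ 0.    -1.    -0.002]]
0.011
scene [ 1.46509323 -0.43550246  1.15328924] [0.789, 0.495, -0.189, -0.311] 451.07169659234614
cabinet [([0.8, -0.107, 0.21], 0.57)]
left_front [([0.543, 0.049, 0.159], 0.97)]
right_front [([0.536, -0.212, 0.16], 0.92), ([0.47, 0.003, 0.018], 0.57)]
nipple [([0.566, 0.017, 0.195], 0.74), ([0.589, -0.216, 0.167], 0.66)]
elbow [([0.588, -0.212, 0.165], 0.71)]
tin [([0.534, -0.369, 0.059], 0.59), ([0.536, -0.21, 0.157], 0.2)]
valve [([0.493, 0.348, 0.037], 0.51)]
spool [([0.468, 0.002, 0.018], 0.53)]
side [0.34339562 0.73070096 0.85840956] [-0.175, 0.903, -0.388, 0.067] 387.1654962016223
cabinet [([0.697, 0.021, 0.184], 0.97)]
left_front [([0.591, 0.031, 0.158], 0.63)]
right_front [([0.586, -0.225, 0.164], 0.94), ([0.479, 0.365, 0.038], 0.3)]
nipple [([0.551, 0.026, 0.2], 0.73)]
elbow [([0.554, 0.026, 0.199], 0.7), ([0.58, -0.208, 0.172], 0.6)]
tin [([0.502, -0.339, 0.054], 0.76)]
valve [([0.556, 0.031, 0.201], 0.68), ([0.588, -0.229, 0.162], 0.63), ([0.482, 0.367, 0.036], 0.62)]
spool [([0.468, 0.017, 0.017], 0.59), ([0.589, 0.032, 0.157], 0.26)]
```

View images.

View pics/a.png

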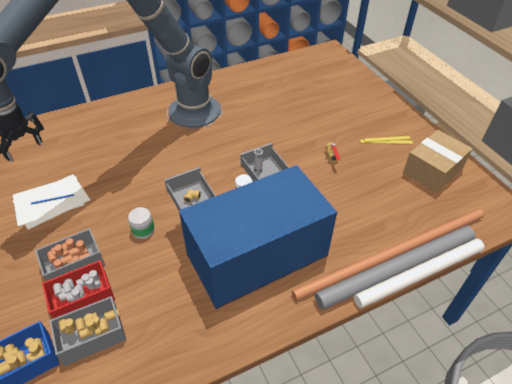

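View pics/b.png

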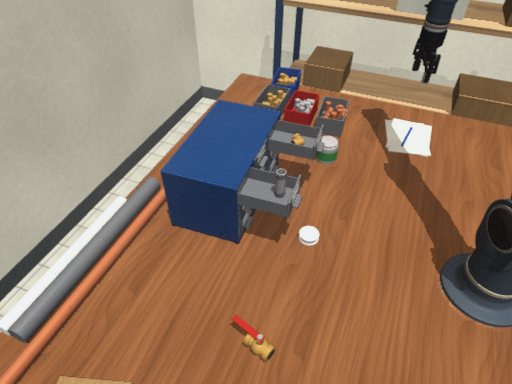

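The nipple (scene ≈ (258,160), side ≈ (281,182)) stands in the left drawer, and the elbow lies in the right one. Next I'll enlarge the pictures to get the cabinet corners.

Run:
```python
import cv2
a=cv2.imread('pics/a.png')[130:310,130:350]; cv2.imwrite('pics/a2.png',cv2.resize(a,None,fx=3.5,fy=3.3,interpolation=cv2.INTER_CUBIC))
b=cv2.imread('pics/b.png')[90:250,155:355]; cv2.imwrite('pics/b2.png',cv2.resize(b,None,fx=4,fy=3.7,interpolation=cv2.INTER_CUBIC))
```

```text
(no output)
```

View pics/a2.png

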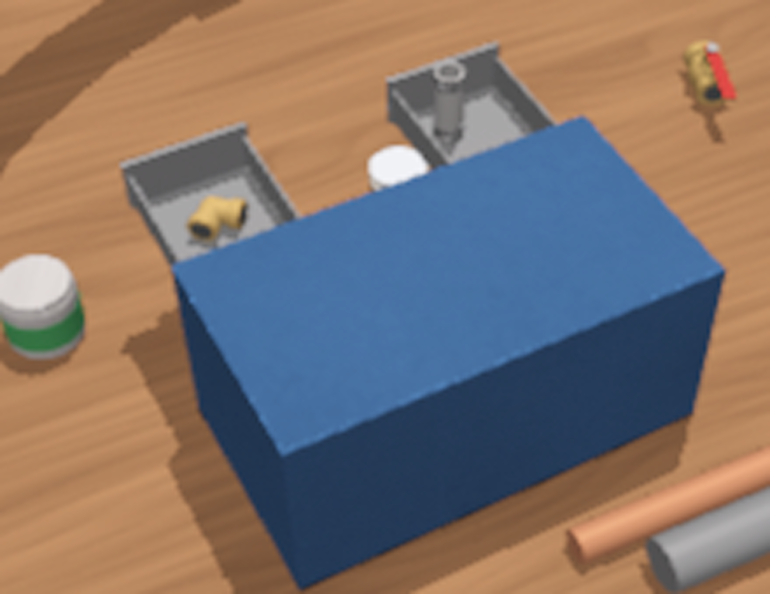

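View pics/b2.png

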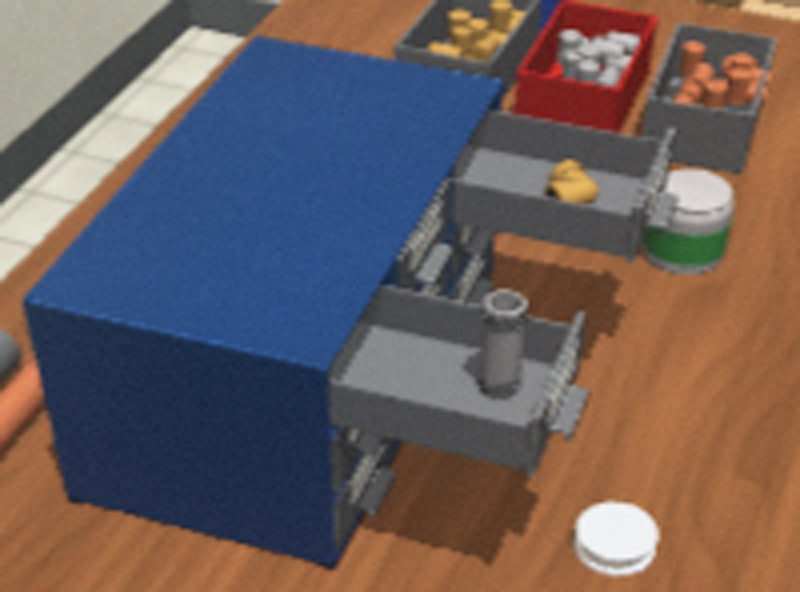

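```bash
cat > fit.py <<'E'
from h import *
from scipy.optimize import least_squares
a=viewer.snapshot('scene'); b=viewer.snapshot('side')
for p in(a,b): p['rotation']=R.from_quat(p['rotation']).as_matrix() if np.size(p['rotation'])==4 else np.array(p['rotation'])
S=lambda x,y:(130+x/3.5,130+y/3.3); D=lambda x,y:(155+x/4,90+y/3.7)
T=lambda x,y,z:(lambda q:np.array([x,y,z]))
X=.105;Y=.19
obs=[(a,S(587,118),(-X,Y,.21)),(a,S(175,267),(-X,-Y,.21)),(a,S(288,452),(X,-Y,.21)),(a,S(722,268),(X,Y,.21)),(a,S(303,588),(X,-Y,0)),(a,S(690,413),(X,Y,0)),
(b,D(332,373),(-X,Y,.21)),(b,D(502,85),(-X,-Y,.21)),(b,D(255,38),(X,-Y,.21)),(b,D(28,300),(X,Y,.21)),(b,D(335,565),(-X,Y,0)),(b,D(70,498),(X,Y,0)),
(a,S(388,80),(-X,.1235-.057,.199,'l')),(a,S(498,45),(-X,.1235+.057,.199,'l')),(a,S(121,165),(-X,-.1235-.057,.199,'r')),(a,S(246,126),(-X,-.1235+.057,.199,'r')),
(b,D(583,313),(-X,.1235-.057,.199,'l')),(b,D(671,133),(-X,-.1235-.057,.199,'r'))]
nip=[(a,S(451,72)),(b,D(505,305))]
def W(q,P):
    x=np.array(P[:3],float)
    if len(P)>3: x[0]-=q[3] if P[3]=='l' else q[4]
    c,s=np.cos(q[2]),np.sin(q[2]); return np.array([q[0]+c*x[0]-s*x[1],q[1]+s*x[0]+c*x[1],x[2]])
def f(q):
    e=[np.subtract(proj(p,W(q,P)),uv) for p,uv,P in obs]
    e+=[np.subtract(proj(p,[q[5],q[6],.227]),uv) for p,uv in nip]
    return np.ravel(e)
if __name__=='__main__':
    o=least_squares(f,[.75,-.1,0,.14,.14,.55,.02],loss='soft_l1'); q=o.x
    print(np.round(q,4)); print(np.round(f(q).reshape(-1,2),1).tolist())
    for n,P in dict(left_front=(-X,.1235,.182,'l'),right_front=(-X,-.1235,.182,'r'),framel=(-X,.1235,.206)).items(): print(n,np.round(W(q,P),4))
    c,s=np.cos(q[2]),np.sin(q[2]); d=np.array([q[5],q[6]])-q[:2]; print('nip cab',c*d[0]+s*d[1],-s*d[0]+c*d[1])
    for p,uv in nip: print(ray(p,uv,2,.227))
    for k in ('tin','valve','spool','elbow'): print(k,[np.round(d['centre'],3) for d in finder.boxes_of(a,k)[:1]])
E
python3 fit.py
```

```text
[ 0.7545 -0.0784  0.0516  0.128   0.1345  0.5558  0.0211]
[[-1.4, -2.7], [-1.5, -1.8], [-1.3, -0.4], [1.1, -1.2], [-0.6, -0.1], [0.7, -1.1], [-1.3, -1.4], [-0.1, -2.2], [-0.6, -1.3], [-1.9, -0.3], [-0.1, 1.0], [-0.8, 0.6], [-0.5, -0.7], [-0.1, -1.6], [-0.1, -0.5], [-0.1, -1.7], [-1.1, -1.4], [-1.0, -2.3], [0.0, -1.8], [-0.3, -0.6]]
left_front [0.5154 0.033  0.182 ]
right_front [ 0.5216 -0.214   0.182 ]
framel [0.6432 0.0396 0.206 ]
nip cab -0.19323463334663146 0.10960599815423078
[0.56301821 0.01760703 0.227     ]
[0.5542479  0.02305712 0.227     ]
tin [array([ 0.534, -0.37 ,  0.064])]
valve [array([0.494, 0.348, 0.038])]
spool [array([0.467, 0.005, 0.018])]
elbow [array([ 0.59 , -0.216,  0.169])]
```

arm_command:
  motion:
    - {"ty": -3, "turn": 7.25, "hand": 0}
    - {"ty": -3, "turn": 7.25, "hand": 0}
    - {"turn": 7.25, "hand": 0}
    - {"hand": 0}
    - {"hand": 0}
    - {"hand": 0}
  force: 20

```text
validation failed for argument at $.mo...
```

```bash
cat > go.py <<'E'
from h import *
import sys
s=st(); M=R.from_quat(s['eef_rot']).as_matrix(); print('tips',r.tips_ahead)
t=np.array([float(v) for v in sys.argv[1:4]]); print('cm tx,ty,tz to target',np.round(M.T@(t-s['tool_pos'])*100,2))
E
python3 go.py 0.50 0.020 0.30
```

```text
t 1.2 tcp [ 0.2825 -0.613   0.2424] q [ 1.11   0.469 -0.049  1.533  0.024  1.141 -0.082] F [0.8 0.1 0.2] g 1.002020121334391
[[-0.908  0.     0.419]
 [-0.419 -0.    -0.908]
 [-0.    -1.     0.   ]]
tips 0.011
cm tx,ty,tz to target [-46.25  -5.77 -48.39]
```

arm_command:
  motion:
    - {"tx": 0, "ty": -3, "tz": 0, "turn": 7.25, "hand": 0}
    - {"tx": 0, "ty": -3, "tz": 0, "turn": 7.25, "hand": 0}
    - {"tx": 0, "ty": 0, "tz": 0, "turn": 7.25, "hand": 0}
    - {"tx": 0, "ty": 0, "tz": 0, "turn": 0, "hand": 0}
    - {"tx": 0, "ty": 0, "tz": 0, "turn": 0, "hand": 0}
    - {"tx": 0, "ty": 0, "tz": 0, "turn": 0, "hand": 0}
  force: 20

```text
clock: 1.8
tool_pos: [0.2824, -0.6126, 0.3012]
eef_rot: [-0.019, 0.707, -0.706, 0.019]
contact_force: [-0.3, 0.0, 0.2]
grip_width: -0.002
```

```bash
python3 go.py 0.49 0.020 0.30
```

```text
t 1.8 tcp [ 0.2824 -0.6126  0.3012] q [ 1.054  0.428  0.032  1.461 -0.014  1.255 -0.429] F [-0.3  0.   0.2] g -0.0023817078222783086
[[-0.999 -0.001  0.054]
 [-0.054  0.002 -0.999]
 [ 0.001 -1.    -0.002]]
tips 0.011
cm tx,ty,tz to target [-24.15   0.22 -62.04]
```

arm_command:
  motion:
    - {"tx": -1.15, "ty": 0, "tz": -2.95, "turn": 0, "hand": 0}
    - {"tx": -1.15, "ty": 0, "tz": -2.95, "turn": 0, "hand": 0}
    - {"tx": -1.15, "ty": 0, "tz": -2.95, "turn": 0, "hand": 0}
    - {"tx": -1.15, "ty": 0, "tz": -2.95, "turn": 0, "hand": 0}
    - {"tx": -1.15, "ty": 0, "tz": -2.95, "turn": 0, "hand": 0}
    - {"tx": -1.15, "ty": 0, "tz": -2.95, "turn": 0, "hand": 0}
    - {"tx": -1.15, "ty": 0, "tz": -2.95, "turn": 0, "hand": 0}
    - {"tx": -1.15, "ty": 0, "tz": -2.95, "turn": 0, "hand": 0}
    - {"tx": -1.15, "ty": 0, "tz": -2.95, "turn": 0, "hand": 0}
    - {"tx": -1.15, "ty": 0, "tz": -2.95, "turn": 0, "hand": 0}
    - {"tx": -1.15, "ty": 0, "tz": -2.95, "turn": 0, "hand": 0}
    - {"tx": -1.15, "ty": 0, "tz": -2.95, "turn": 0, "hand": 0}

```text
clock: 3.0
tool_pos: [0.4018, -0.2509, 0.3018]
eef_rot: [-0.019, 0.707, -0.707, 0.019]
contact_force: [0.8, 0.2, -0.1]
grip_width: 0.0
```

arm_command:
  motion:
    - {"tx": -1.15, "ty": 0, "tz": -2.95, "turn": 0, "hand": 0}
    - {"tx": -1.15, "ty": 0, "tz": -2.95, "turn": 0, "hand": 0}
    - {"tx": -1.15, "ty": 0, "tz": -2.95, "turn": 0, "hand": 0}
    - {"tx": -1.15, "ty": 0, "tz": -2.95, "turn": 0, "hand": 0}
    - {"tx": -1.15, "ty": 0, "tz": -2.95, "turn": 0, "hand": 0}
    - {"tx": -1.15, "ty": 0, "tz": -2.95, "turn": 0, "hand": 0}
    - {"tx": -1.15, "ty": 0, "tz": -2.95, "turn": 0, "hand": 0}
    - {"tx": -1.15, "ty": 0, "tz": -2.95, "turn": 0, "hand": 0}
    - {"tx": -1.15, "ty": 0, "tz": -2.95, "turn": 0, "hand": 0}
    - {"tx": 0, "ty": 0, "tz": 0, "turn": 0, "hand": 0}

```text
clock: 4.0
tool_pos: [0.4918, 0.0231, 0.302]
eef_rot: [-0.022, 0.708, -0.706, 0.022]
contact_force: [-0.5, 0.2, 0.2]
grip_width: -0.0
```

Run:
```python
from h import *
s=st(); p=snap('wrist','w1.png'); print(p['mount'],p['fx'],p['cx'],p['cy'])
q=snap('side','s1.png'); cv2.imwrite('pics/s1b.png',cv2.resize(q['image'][60:260,155:405],None,fx=3.2,fy=3,interpolation=cv2.INTER_CUBIC))
for k in ('nipple','left_front','left_floor'): print(k,[(np.round(d['centre'],3),d['score']) for d in finder.boxes_of(p,k)[:2]])
```

```text
t 4.0 tcp [0.4918 0.0231 0.302 ] q [ 0.269  0.145 -0.445  1.855  0.065  1.156 -1.708] F [-0.5  0.2  0.2] g -0.0003467926213016702
[[-0.998 -0.     0.061]
 [-0.061  0.003 -0.998]
 [-0.    -1.    -0.003]]
[[-1.09550379e-03  9.56276336e-01  2.92462593e-01 -7.51560949e-02]
 [ 6.52270845e-04 -2.92462023e-01  9.56276916e-01 -1.31171511e-01]
 [ 9.99999187e-01  1.23836981e-03 -3.03357918e-04 -1.35854116e-03]
 [ 0.00000000e+00  0.00000000e+00  0.00000000e+00  1.00000000e+00]] 266.75977546550416 256.5686052676553 190.63675677206922
nipple [(array([0.556, 0.013, 0.226]), 0.89)]
left_front []
left_floor [(array([0.592, 0.041, 0.151]), 0.86), (array([0.488, 0.356, 0.035]), 0.52)]
```

View pics/w1.png

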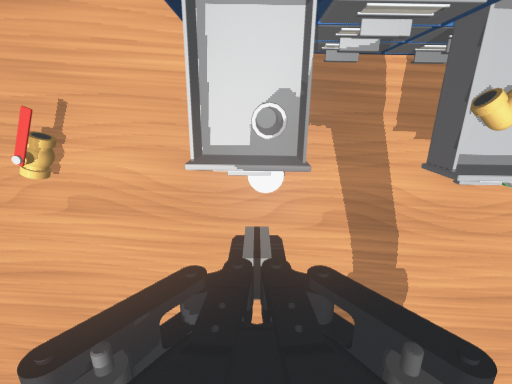

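View pics/s1b.png

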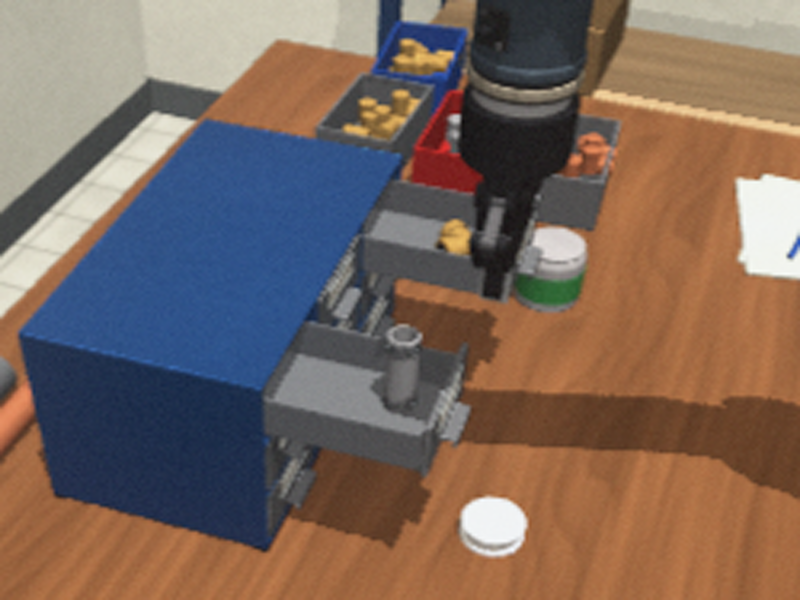

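Wrist view: nipple ring centred at about (268,120). The left front's top edge runs from (186,167) to (310,167), with the closed fingers at (257,230).

```bash
cat >> h.py <<'E'
def wcam(p,s):
    M=np.eye(4); M[:3,:3]=R.from_quat(s['eef_rot']).as_matrix(); M[:3,3]=s['tool_pos']; C=M@np.array(p['mount']); p=dict(p); p['origin']=C[:3,3]; p['rotation']=C[:3,:3]; return p
E
python3 - <<'E'
from h import *
s=readout.read_state(); p=wcam(viewer.snapshot('wrist'),s)
for n,uv,z in [('nip',(268,120.5),.227),('fl',(186,168),.199),('fr',(310,168),.199),('far l',(183,0),.186),('far r',(316,0),.186),('rfl',(421,164),.199),('rfr',(460,183),.199)]: print(n,np.round(ray(p,uv,2,z),4))
E
```

```text
nip [0.5582 0.0131 0.227 ]
fl [0.5123 0.0825 0.199 ]
fr [ 0.518  -0.0282  0.199 ]
far l [0.6457 0.0847 0.186 ]
far r [ 0.6511 -0.0208  0.186 ]
rfl [ 0.5267 -0.1266  0.199 ]
rfr [ 0.5112 -0.1661  0.199 ]
```

arm_command:
  motion:
    - {"tx": 0, "ty": 2, "tz": 0.45, "turn": 0, "hand": 0}
    - {"tx": 0, "ty": 2, "tz": 0.45, "turn": 0, "hand": 0}
    - {"tx": 0, "ty": 2, "tz": 0, "turn": 0, "hand": 0}
    - {"tx": 0, "ty": 1.7, "tz": 0, "turn": 0, "hand": 0}
    - {"tx": -1, "ty": 0, "tz": 0, "turn": 0, "hand": 0}
    - {"tx": -1, "ty": 0, "tz": 0, "turn": 0, "hand": 0}
    - {"tx": -1, "ty": 0, "tz": 0, "turn": 0, "hand": 0}
    - {"tx": 0, "ty": 0, "tz": 0, "turn": 0, "hand": 0}

```text
clock: 5.1
tool_pos: [0.5242, 0.0109, 0.2263]
eef_rot: [-0.017, 0.707, -0.707, 0.019]
contact_force: [-0.6, 0.5, 0.2]
grip_width: 0.001
```

Run:
```python
from h import *
s=st(); p=snap('wrist','w2.png')
q=snap('side','s2.png'); cv2.imwrite('pics/s2b.png',cv2.resize(q['image'][110:230,205:355],None,fx=5,fy=4.8,interpolation=cv2.INTER_CUBIC))
```

```text
t 5.1 tcp [0.5242 0.0109 0.2263] q [ 0.252  0.269 -0.423  1.891  0.129  1.005 -1.745] F [-0.6  0.5  0.2] g 0.0012855143821554147
[[-0.999  0.003  0.052]
 [-0.052  0.001 -0.999]
 [-0.003 -1.    -0.001]]
```

View pics/w2.png

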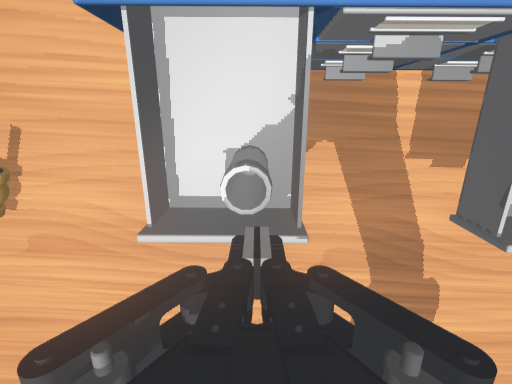

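View pics/s2b.png

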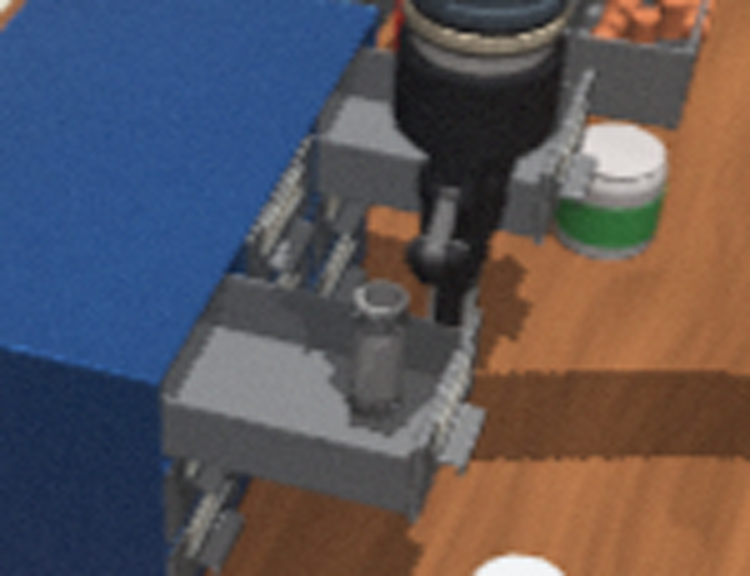

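arm_command:
  motion:
    - {"tx": 0, "ty": 0, "tz": -0.6, "turn": 0, "hand": 0}
    - {"tx": -0.3, "ty": 0, "tz": 0, "turn": 0, "hand": 0}
    - {"tx": -0.3, "ty": 0, "tz": 0, "turn": 0, "hand": 0}
    - {"tx": -0.3, "ty": 0, "tz": 0, "turn": 0, "hand": 0}
    - {"tx": -0.3, "ty": 0, "tz": 0, "turn": 0, "hand": 0}
    - {"tx": -0.3, "ty": 0, "tz": 0, "turn": 0, "hand": 0}
    - {"tx": -0.3, "ty": 0, "tz": 0, "turn": 0, "hand": 0}
    - {"tx": -0.3, "ty": 0, "tz": 0, "turn": 0, "hand": 0}

```text
clock: 6.0
tool_pos: [0.5427, 0.0178, 0.2253]
eef_rot: [0.018, -0.707, 0.707, -0.018]
contact_force: [-0.7, -0.4, 0.4]
grip_width: -0.003
```

Run:
```python
from h import *
s=st(); p=snap('wrist','w3.png')
```

```text
t 6.0 tcp [0.5427 0.0178 0.2253] q [ 0.233  0.302 -0.421  1.85   0.143  1.019 -1.765] F [-0.7 -0.4  0.4] g -0.0033919820951418145
[[-0.999 -0.     0.052]
 [-0.052 -0.    -0.999]
 [ 0.    -1.     0.   ]]
```

View pics/w3.png

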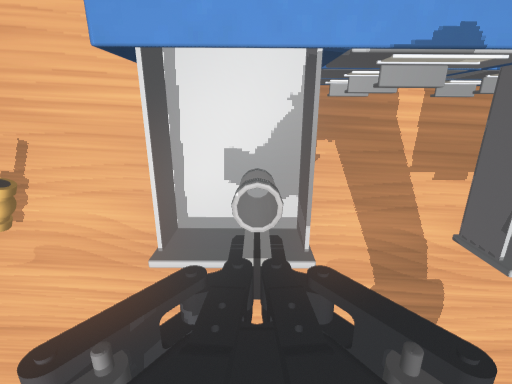

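Ring at (257,207), centred on the fingers and just about touching. I'll keep pushing along the drawer.

arm_command:
  motion:
    - {"tx": -0.3, "ty": 0, "tz": 0, "turn": 0, "hand": 0}
    - {"tx": -0.3, "ty": 0, "tz": 0, "turn": 0, "hand": 0}
    - {"tx": -0.3, "ty": 0, "tz": 0, "turn": 0, "hand": 0}
    - {"tx": -0.3, "ty": 0, "tz": 0, "turn": 0, "hand": 0}
    - {"tx": -0.3, "ty": 0, "tz": 0, "turn": 0, "hand": 0}
    - {"tx": -0.3, "ty": 0, "tz": 0, "turn": 0, "hand": 0}
    - {"tx": -0.3, "ty": 0, "tz": 0, "turn": 0, "hand": 0}
    - {"tx": -0.3, "ty": 0, "tz": 0, "turn": 0, "hand": 0}

```text
clock: 6.85
tool_pos: [0.5667, 0.0191, 0.2253]
eef_rot: [0.018, -0.707, 0.707, -0.018]
contact_force: [0.1, 0.7, -0.1]
grip_width: 0.001
```

Run:
```python
from h import *
s=st(); p=snap('wrist','w4.png')
```

```text
t 6.85 tcp [0.5667 0.0191 0.2253] q [ 0.22   0.341 -0.414  1.796  0.157  1.037 -1.772] F [ 0.1  0.7 -0.1] g 0.0011053279971106982
[[-0.999  0.     0.052]
 [-0.052 -0.    -0.999]
 [-0.    -1.     0.   ]]
```

View pics/w4.png

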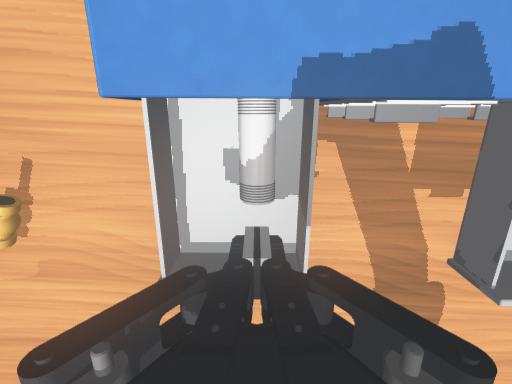

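The nipple has tipped and lies along the drawer (ring end at (257,195), other end under the frame at row 98). I'll retract up and back over the front, then check.

arm_command:
  motion:
    - {"tx": 1, "ty": -1.5, "tz": 0, "turn": 0, "hand": 0}
    - {"tx": 2, "ty": -1.5, "tz": 0, "turn": 0, "hand": 0}
    - {"tx": 2, "ty": 0, "tz": 0, "turn": 0, "hand": 0}
    - {"tx": 2, "ty": 0, "tz": 0, "turn": 0, "hand": 0}
    - {"tx": 2, "ty": 0, "tz": 0, "turn": 0, "hand": 0}
    - {"tx": 1, "ty": 0, "tz": 0, "turn": 0, "hand": 0}
    - {"tx": 0, "ty": 0, "tz": 0, "turn": 0, "hand": 0}

```text
clock: 7.6
tool_pos: [0.4658, 0.0138, 0.2555]
eef_rot: [0.018, -0.707, 0.707, -0.019]
contact_force: [-0.1, 1.5, 0.2]
grip_width: 0.001
```

Run:
```python
from h import *
s=st(); p=snap('wrist','w5.png')
w=wcam(p,s)
for n,uv in (('x',(0,0)),): pass
q=snap('side','s5.png'); cv2.imwrite('pics/s5b.png',cv2.resize(q['image'][110:230,205:355],None,fx=5,fy=4.8,interpolation=cv2.INTER_CUBIC))
```

```text
t 7.6 tcp [0.4658 0.0138 0.2555] q [ 0.281  0.141 -0.441  1.972  0.07   1.043 -1.71 ] F [-0.1  1.5  0.2] g 0.0009358342716977616
[[-0.999  0.     0.052]
 [-0.052 -0.001 -0.999]
 [-0.    -1.     0.001]]
```

View pics/w5.png

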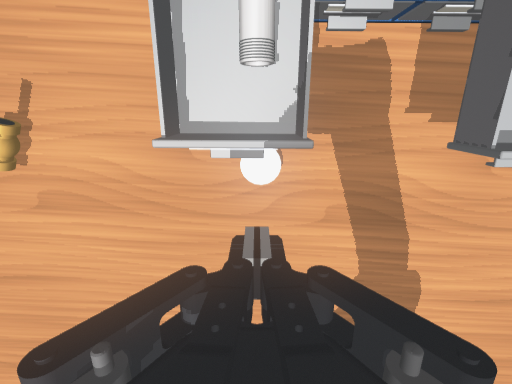

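View pics/s5b.png

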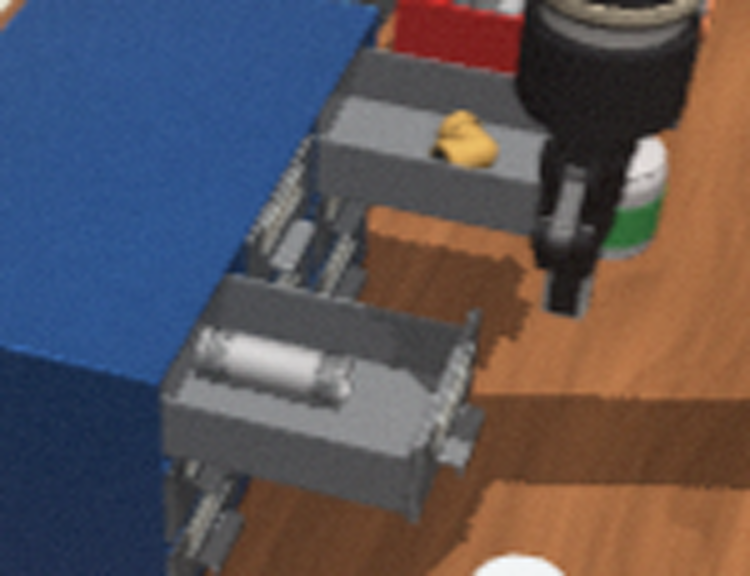

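Run:
```python
from h import *
s=readout.read_state(); p=wcam(viewer.snapshot('wrist'),s)
print([np.round(ray(p,uv,2,.199),4) for uv in((154,145),(313,145))])
```

```text
[array([0.5146, 0.0898, 0.199 ]), array([ 0.5205, -0.0214,  0.199 ])]
```

arm_command:
  motion:
    - {"tx": 0, "ty": 2, "tz": -1, "turn": 0, "hand": 0}
    - {"tx": 0, "ty": 2, "tz": -1, "turn": 0, "hand": 0}
    - {"tx": 0, "ty": 2, "tz": 0, "turn": 0, "hand": 0}
    - {"tx": 0, "ty": 1.2, "tz": 0, "turn": 0, "hand": 0}
    - {"tx": -1, "ty": 0, "tz": 0, "turn": 0, "hand": 0}
    - {"tx": -1, "ty": 0, "tz": 0, "turn": 0, "hand": 0}
    - {"tx": -0.7, "ty": 0, "tz": 0, "turn": 0, "hand": 0}
    - {"tx": -0.4, "ty": 0, "tz": 0, "turn": 0, "hand": 0}
    - {"tx": -0.4, "ty": 0, "tz": 0, "turn": 0, "hand": 0}
    - {"tx": -0.4, "ty": 0, "tz": 0, "turn": 0, "hand": 0}
    - {"tx": -0.4, "ty": 0, "tz": 0, "turn": 0, "hand": 0}
    - {"tx": -0.4, "ty": 0, "tz": 0, "turn": 0, "hand": 0}

```text
clock: 8.95
tool_pos: [0.5123, 0.0362, 0.1834]
eef_rot: [0.019, -0.707, 0.707, -0.018]
contact_force: [-2.4, -1.5, 1.8]
grip_width: 0.001
```

Run:
```python
from h import *
s=st(); p=snap('wrist','w6.png')
q=snap('side','s6.png'); cv2.imwrite('pics/s6b.png',cv2.resize(q['image'][110:230,205:355],None,fx=5,fy=4.8,interpolation=cv2.INTER_CUBIC))
```

```text
t 8.95 tcp [0.5123 0.0362 0.1834] q [ 0.208  0.305 -0.434  1.958  0.161  0.912 -1.827] F [-2.4 -1.5  1.8] g 0.0009559921415226813
[[-0.999 -0.001  0.052]
 [-0.052 -0.001 -0.999]
 [ 0.001 -1.     0.   ]]
```

View pics/w6.png

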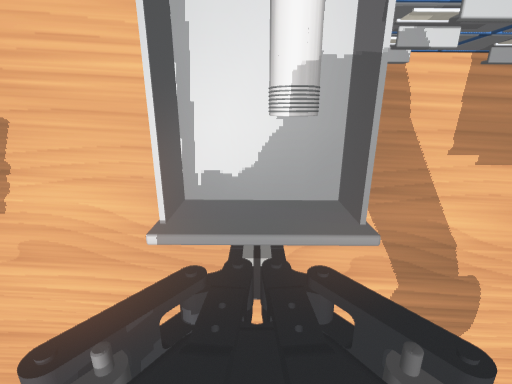

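View pics/s6b.png

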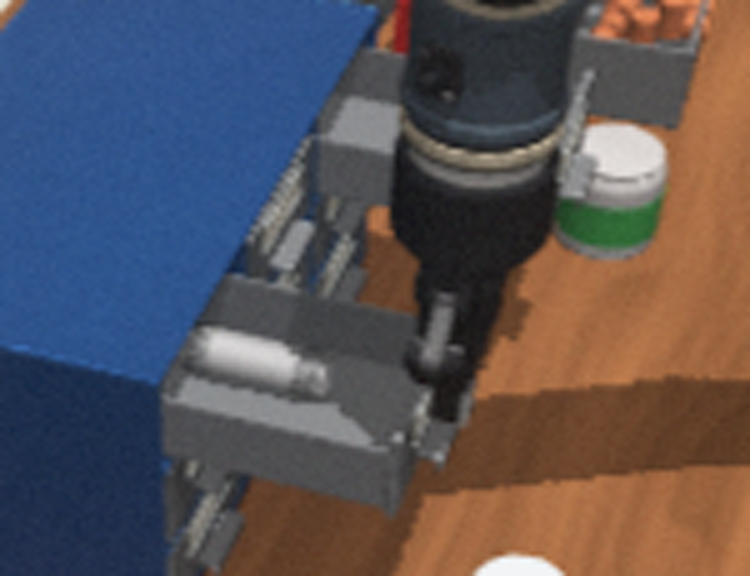

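arm_command:
  motion:
    - {"tx": -0.5, "ty": 0, "tz": 0, "turn": 0, "hand": 0}
    - {"tx": -0.6, "ty": 0, "tz": 0, "turn": 0, "hand": 0}
    - {"tx": -0.6, "ty": 0, "tz": 0, "turn": 0, "hand": 0}
    - {"tx": -0.6, "ty": 0, "tz": 0, "turn": 0, "hand": 0}
    - {"tx": -0.6, "ty": 0, "tz": 0, "turn": 0, "hand": 0}
    - {"tx": -0.6, "ty": 0, "tz": 0, "turn": 0, "hand": 0}
    - {"tx": -0.6, "ty": 0, "tz": 0, "turn": 0, "hand": 0}
    - {"tx": -0.6, "ty": 0, "tz": 0, "turn": 0, "hand": 0}
    - {"tx": -0.6, "ty": 0, "tz": 0, "turn": 0, "hand": 0}
    - {"tx": -0.6, "ty": 0, "tz": 0, "turn": 0, "hand": 0}
    - {"tx": -0.6, "ty": 0, "tz": 0, "turn": 0, "hand": 0}
    - {"tx": -0.5, "ty": 0, "tz": 0, "turn": 0, "hand": 0}

```text
clock: 10.25
tool_pos: [0.5829, 0.0399, 0.1832]
eef_rot: [0.018, -0.707, 0.707, -0.018]
contact_force: [-3.0, -2.9, -1.0]
grip_width: 0.001
```

arm_command:
  motion:
    - {"tx": -0.4, "ty": 0, "tz": 0, "turn": 0, "hand": 0}
    - {"tx": -0.4, "ty": 0, "tz": 0, "turn": 0, "hand": 0}
    - {"tx": -0.4, "ty": 0, "tz": 0, "turn": 0, "hand": 0}
    - {"tx": -0.4, "ty": 0, "tz": 0, "turn": 0, "hand": 0}
    - {"tx": -0.4, "ty": 0, "tz": 0, "turn": 0, "hand": 0}
    - {"tx": -0.3, "ty": 0, "tz": 0, "turn": 0, "hand": 0}

```text
clock: 10.85
tool_pos: [0.6057, 0.0411, 0.1833]
eef_rot: [0.018, -0.707, 0.707, -0.018]
contact_force: [-2.5, -1.9, 1.1]
grip_width: -0.003
```

Run:
```python
from h import *
s=st(); p=snap('wrist','w7.png')
q=snap('side','s7.png'); cv2.imwrite('pics/s7b.png',cv2.resize(q['image'][110:230,205:355],None,fx=5,fy=4.8,interpolation=cv2.INTER_CUBIC))
```

```text
t 10.85 tcp [0.6057 0.0411 0.1833] q [ 0.165  0.447 -0.405  1.747  0.206  0.989 -1.837] F [-2.5 -1.9  1.1] g -0.0030750498846479415
[[-0.999  0.     0.052]
 [-0.052 -0.    -0.999]
 [-0.    -1.     0.   ]]
```

View pics/w7.png

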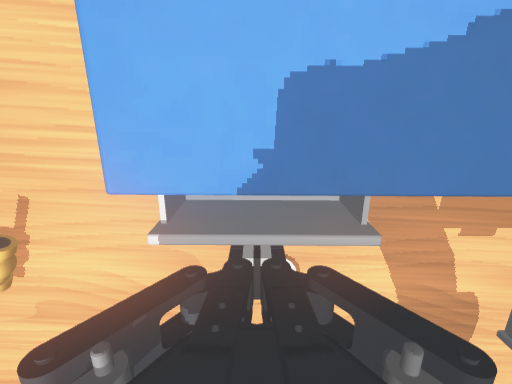

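View pics/s7b.png

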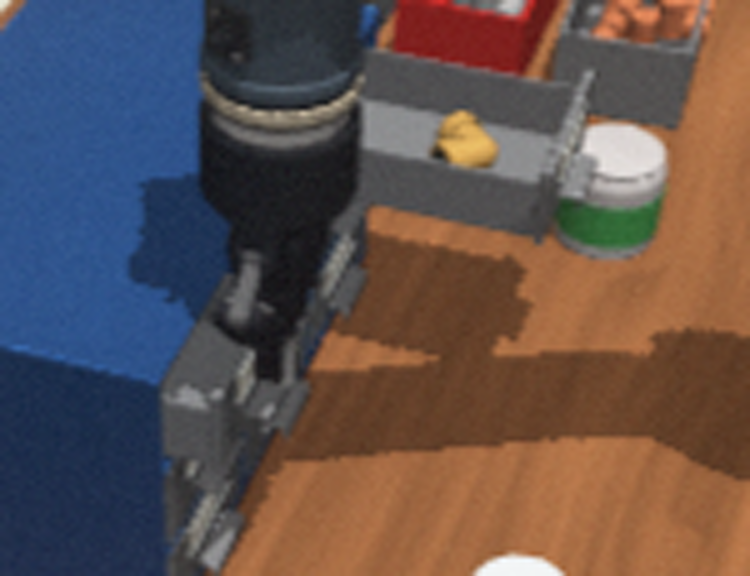

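Run:
```python
from h import *
s=readout.read_state(); p=wcam(viewer.snapshot('wrist'),s)
print(ray(p,(260,194),2,.21),ray(p,(260,237),2,.199),ray(p,(260,245),2,.199))
```

```text
[0.64774282 0.04374155 0.21      ] [0.6226984  0.04219144 0.199     ] [0.61843902 0.0419482  0.199     ]
```

arm_command:
  motion:
    - {"tx": -0.3, "ty": 0, "tz": 0, "turn": 0, "hand": 0}
    - {"tx": -0.3, "ty": 0, "tz": 0, "turn": 0, "hand": 0}
    - {"tx": -0.3, "ty": 0, "tz": 0, "turn": 0, "hand": 0}
    - {"tx": -0.3, "ty": 0, "tz": 0, "turn": 0, "hand": 0}
    - {"tx": -0.3, "ty": 0, "tz": 0, "turn": 0, "hand": 0}
    - {"tx": -0.2, "ty": 0, "tz": 0, "turn": 0, "hand": 0}
    - {"tx": -0.2, "ty": 0, "tz": 0, "turn": 0, "hand": 0}
    - {"tx": -0.2, "ty": 0, "tz": 0, "turn": 0, "hand": 0}

```text
clock: 11.8
tool_pos: [0.6264, 0.0426, 0.1833]
eef_rot: [-0.019, 0.707, -0.707, 0.019]
contact_force: [-1.8, 1.6, 1.2]
grip_width: 0.0
```

arm_command:
  motion:
    - {"tx": -0.1, "ty": 0, "tz": 0, "turn": 0, "hand": 0}
    - {"tx": -0.1, "ty": 0, "tz": 0, "turn": 0, "hand": 0}
    - {"tx": -0.1, "ty": 0, "tz": 0, "turn": 0, "hand": 0}

```text
clock: 12.1
tool_pos: [0.6293, 0.0426, 0.1832]
eef_rot: [-0.019, 0.707, -0.707, 0.018]
contact_force: [-1.9, 1.8, 0.1]
grip_width: -0.002
```

arm_command:
  motion:
    - {"tx": -0.1, "ty": 0, "tz": 0, "turn": 0, "hand": 0}
    - {"tx": -0.1, "ty": 0, "tz": 0, "turn": 0, "hand": 0}

```text
clock: 12.3
tool_pos: [0.6313, 0.0427, 0.1833]
eef_rot: [-0.019, 0.707, -0.707, 0.018]
contact_force: [-2.0, 2.6, 0.3]
grip_width: -0.003
```

Run:
```python
from h import *
s=st(); p=snap('wrist','w8.png')
```

```text
t 12.3 tcp [0.6313 0.0427 0.1833] q [ 0.154  0.486 -0.398  1.685  0.215  1.014 -1.835] F [-2.   2.6  0.3] g -0.002927252433166265
[[-0.999 -0.     0.052]
 [-0.052  0.    -0.999]
 [ 0.    -1.    -0.   ]]
```

View pics/w8.png

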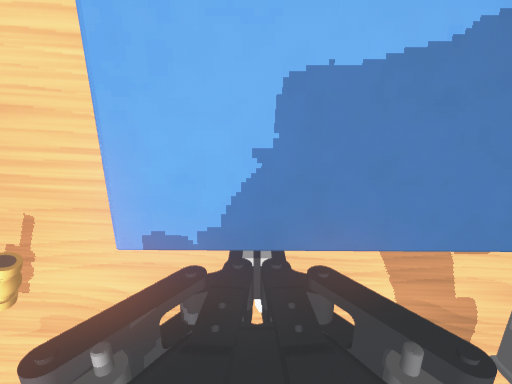

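arm_command:
  motion:
    - {"tx": -0.1, "ty": 0, "tz": 0, "turn": 0, "hand": 0}
    - {"tx": -0.1, "ty": 0, "tz": 0, "turn": 0, "hand": 0}

```text
clock: 12.55
tool_pos: [0.6333, 0.0426, 0.1832]
eef_rot: [0.019, -0.707, 0.707, -0.018]
contact_force: [-2.2, 1.4, 0.7]
grip_width: -0.003
```

arm_command:
  motion:
    - {"tx": -0.1, "ty": 0, "tz": 0, "turn": 0, "hand": 0}
    - {"tx": -0.1, "ty": 0, "tz": 0, "turn": 0, "hand": 0}

```text
clock: 12.75
tool_pos: [0.6347, 0.0426, 0.1832]
eef_rot: [0.019, -0.707, 0.707, -0.018]
contact_force: [-7.6, 1.2, 3.4]
grip_width: 0.002
```

arm_command:
  motion:
    - {"tx": -0.1, "ty": 0, "tz": 0, "turn": 0, "hand": 0}
    - {"tx": -0.1, "ty": 0, "tz": 0, "turn": 0, "hand": 0}

```text
clock: 12.95
tool_pos: [0.6346, 0.0427, 0.1832]
eef_rot: [0.021, -0.706, 0.707, -0.016]
contact_force: [-12.9, 1.5, 6.9]
grip_width: -0.002
```

Force rose from 2 N to 13 N with the TCP stopped at 0.6347, so the left drawer is on its stop. I'll back off and check.

arm_command:
  motion:
    - {"tx": 0.5, "ty": 0, "tz": 0, "turn": 0, "hand": 0}
    - {"tx": 1.5, "ty": 0, "tz": 0, "turn": 0, "hand": 0}
    - {"tx": 2.5, "ty": 0, "tz": 0, "turn": 0, "hand": 0}
    - {"tx": 2.5, "ty": 0, "tz": 0, "turn": 0, "hand": 0}
    - {"tx": 2.5, "ty": 0, "tz": 0, "turn": 0, "hand": 0}
    - {"tx": 2.5, "ty": 0, "tz": 0, "turn": 0, "hand": 0}
    - {"tx": 2.5, "ty": 0, "tz": 0, "turn": 0, "hand": 0}
    - {"tx": 2.0, "ty": 0, "tz": 0, "turn": 0, "hand": 0}
    - {"tx": 1.0, "ty": 0, "tz": 0, "turn": 0, "hand": 0}
    - {"tx": 0, "ty": 0, "tz": 0, "turn": 0, "hand": 0}

```text
clock: 13.95
tool_pos: [0.4625, 0.0332, 0.1837]
eef_rot: [0.018, -0.707, 0.707, -0.019]
contact_force: [-0.4, -0.7, -0.1]
grip_width: -0.003
```

Run:
```python
from h import *
s=st(); p=snap('wrist','w9.png')
q=snap('side','s9.png'); cv2.imwrite('pics/s9b.png',cv2.resize(q['image'][110:230,205:355],None,fx=5,fy=4.8,interpolation=cv2.INTER_CUBIC))
```

```text
t 13.95 tcp [0.4625 0.0332 0.1837] q [ 0.233  0.225 -0.452  2.063  0.129  0.878 -1.811] F [-0.4 -0.7 -0.1] g -0.0025193189866032227
[[-0.999  0.002  0.052]
 [-0.052 -0.001 -0.999]
 [-0.002 -1.     0.001]]
```

View pics/w9.png

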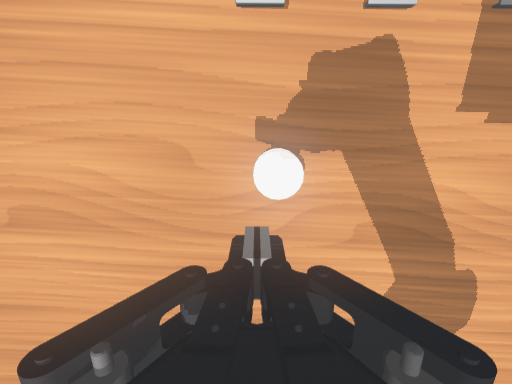

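View pics/s9b.png

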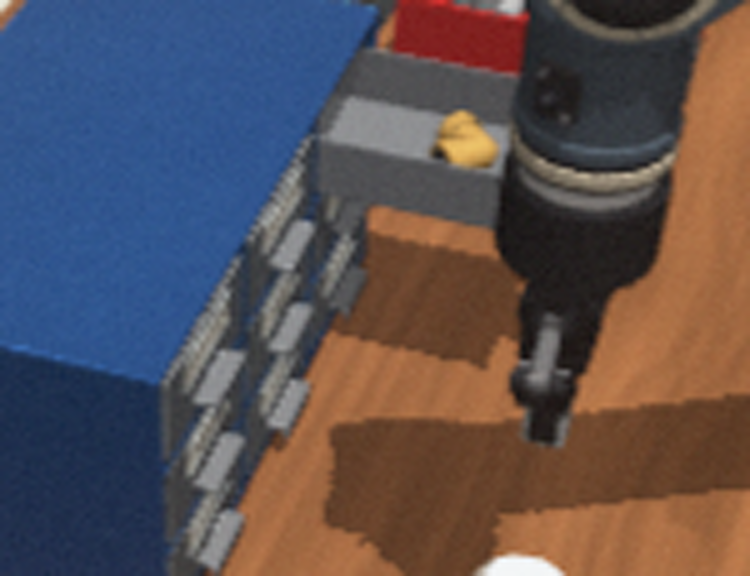

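Left drawer pulls line up in the side view (the top-left pull at (215,375) matches its column). I'm moving to the right drawer.

arm_command:
  motion:
    - {"tx": 0, "ty": 0, "tz": 1.8, "turn": 0, "hand": 0}
    - {"tx": 0, "ty": 0, "tz": 2.5, "turn": 0, "hand": 0}
    - {"tx": 0, "ty": 0, "tz": 2.5, "turn": 0, "hand": 0}
    - {"tx": 0, "ty": 0, "tz": 2.5, "turn": 0, "hand": 0}
    - {"tx": 0, "ty": 0, "tz": 2.5, "turn": 0, "hand": 0}
    - {"tx": 0, "ty": 0, "tz": 2.5, "turn": 0, "hand": 0}
    - {"tx": 0, "ty": 0, "tz": 2.5, "turn": 0, "hand": 0}
    - {"tx": 0, "ty": 0, "tz": 2.5, "turn": 0, "hand": 0}
    - {"tx": 0, "ty": 0, "tz": 2.5, "turn": 0, "hand": 0}
    - {"tx": 0, "ty": 0, "tz": 2.0, "turn": 0, "hand": 0}
    - {"tx": 0, "ty": 0, "tz": 1.0, "turn": 0, "hand": 0}
    - {"tx": 0, "ty": 0, "tz": 0, "turn": 0, "hand": 0}

```text
clock: 15.25
tool_pos: [0.4761, -0.2155, 0.1831]
eef_rot: [0.017, -0.707, 0.707, -0.018]
contact_force: [-0.9, 0.2, 0.0]
grip_width: -0.003
```

Run:
```python
from h import *
s=st(); p=snap('wrist','w10.png'); w=wcam(p,s)
```

```text
t 15.25 tcp [ 0.4761 -0.2155  0.1831] q [ 0.595  0.304 -0.304  1.945  0.114  0.908 -1.287] F [-0.9  0.2  0. ] g -0.00347214023676407
[[-0.999  0.     0.05 ]
 [-0.05  -0.    -0.999]
 [-0.    -1.     0.   ]]
```

View pics/w10.png

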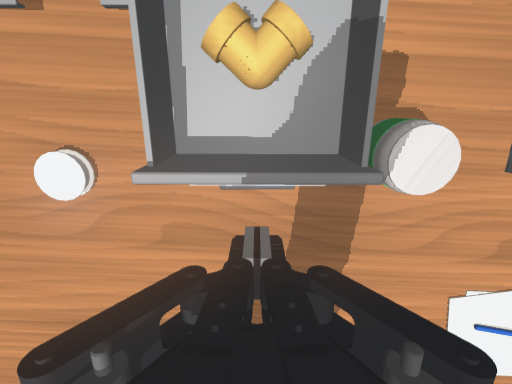

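arm_command:
  motion:
    - {"tx": -0.8, "ty": 0, "tz": 0, "turn": 0, "hand": 0}
    - {"tx": -0.8, "ty": 0, "tz": 0, "turn": 0, "hand": 0}
    - {"tx": -0.4, "ty": 0, "tz": 0, "turn": 0, "hand": 0}
    - {"tx": -0.4, "ty": 0, "tz": 0, "turn": 0, "hand": 0}
    - {"tx": -0.4, "ty": 0, "tz": 0, "turn": 0, "hand": 0}
    - {"tx": -0.4, "ty": 0, "tz": 0, "turn": 0, "hand": 0}
    - {"tx": -0.4, "ty": 0, "tz": 0, "turn": 0, "hand": 0}
    - {"tx": -0.4, "ty": 0, "tz": 0, "turn": 0, "hand": 0}
    - {"tx": -0.4, "ty": 0, "tz": 0, "turn": 0, "hand": 0}
    - {"tx": -0.5, "ty": 0, "tz": 0, "turn": 0, "hand": 0}
    - {"tx": -0.6, "ty": 0, "tz": 0, "turn": 0, "hand": 0}
    - {"tx": -0.6, "ty": 0, "tz": 0, "turn": 0, "hand": 0}

```text
clock: 16.5
tool_pos: [0.5368, -0.2108, 0.1832]
eef_rot: [0.019, -0.707, 0.707, -0.018]
contact_force: [-2.8, -0.5, 0.2]
grip_width: 0.001
```

Run:
```python
from h import *
s=st(); p=snap('wrist','w11.png')
```

```text
t 16.5 tcp [ 0.5368 -0.2108  0.1832] q [ 0.535  0.387 -0.301  1.823  0.138  0.952 -1.344] F [-2.8 -0.5  0.2] g 0.001090920629495551
[[-0.999 -0.     0.052]
 [-0.052 -0.    -0.999]
 [ 0.    -1.     0.   ]]
```

View pics/w11.png

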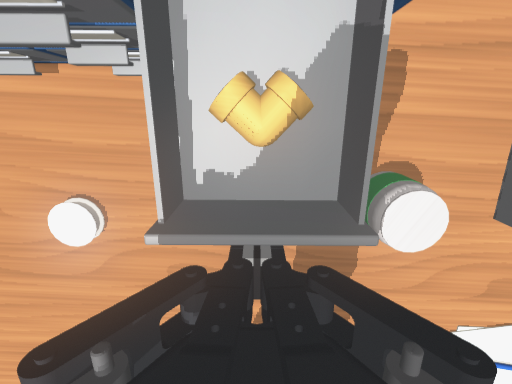

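arm_command:
  motion:
    - {"tx": -0.5, "ty": 0, "tz": 0, "turn": 0, "hand": 0}
    - {"tx": -0.6, "ty": 0, "tz": 0, "turn": 0, "hand": 0}
    - {"tx": -0.6, "ty": 0, "tz": 0, "turn": 0, "hand": 0}
    - {"tx": -0.6, "ty": 0, "tz": 0, "turn": 0, "hand": 0}
    - {"tx": -0.6, "ty": 0, "tz": 0, "turn": 0, "hand": 0}
    - {"tx": -0.6, "ty": 0, "tz": 0, "turn": 0, "hand": 0}
    - {"tx": -0.6, "ty": 0, "tz": 0, "turn": 0, "hand": 0}
    - {"tx": -0.6, "ty": 0, "tz": 0, "turn": 0, "hand": 0}
    - {"tx": -0.6, "ty": 0, "tz": 0, "turn": 0, "hand": 0}
    - {"tx": -0.5, "ty": 0, "tz": 0, "turn": 0, "hand": 0}
    - {"tx": -0.5, "ty": 0, "tz": 0, "turn": 0, "hand": 0}
    - {"tx": -0.4, "ty": 0, "tz": 0, "turn": 0, "hand": 0}

```text
clock: 17.75
tool_pos: [0.6037, -0.2076, 0.1832]
eef_rot: [0.018, -0.707, 0.707, -0.018]
contact_force: [-2.8, -1.9, -0.5]
grip_width: 0.003
```

arm_command:
  motion:
    - {"tx": -0.4, "ty": 0, "tz": 0, "turn": 0, "hand": 0}
    - {"tx": -0.4, "ty": 0, "tz": 0, "turn": 0, "hand": 0}
    - {"tx": -0.4, "ty": 0, "tz": 0, "turn": 0, "hand": 0}
    - {"tx": -0.4, "ty": 0, "tz": 0, "turn": 0, "hand": 0}
    - {"tx": -0.3, "ty": 0, "tz": 0, "turn": 0, "hand": 0}
    - {"tx": -0.3, "ty": 0, "tz": 0, "turn": 0, "hand": 0}
    - {"tx": -0.3, "ty": 0, "tz": 0, "turn": 0, "hand": 0}

```text
clock: 18.45
tool_pos: [0.6285, -0.206, 0.1834]
eef_rot: [0.018, -0.707, 0.707, -0.018]
contact_force: [-2.5, -1.4, -0.4]
grip_width: 0.004
```

Run:
```python
from h import *
s=st(); p=snap('wrist','w12.png')
```

```text
t 18.45 tcp [ 0.6285 -0.206   0.1834] q [ 0.455  0.515 -0.289  1.618  0.164  1.032 -1.401] F [-2.5 -1.4 -0.4] g 0.003978779102558826
[[-0.999  0.     0.052]
 [-0.052 -0.    -0.999]
 [-0.    -1.     0.   ]]
```

View pics/w12.png

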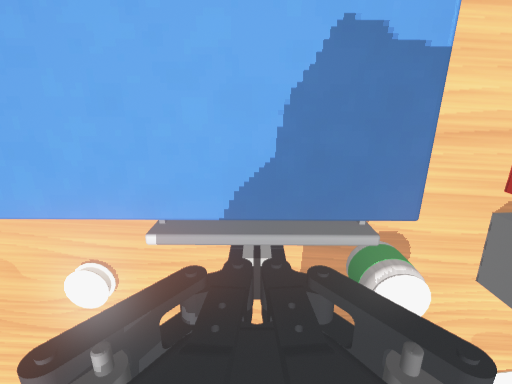

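arm_command:
  motion:
    - {"tx": -0.3, "ty": 0, "tz": 0, "turn": 0, "hand": 0}
    - {"tx": -0.3, "ty": 0, "tz": 0, "turn": 0, "hand": 0}
    - {"tx": -0.2, "ty": 0, "tz": 0, "turn": 0, "hand": 0}
    - {"tx": -0.2, "ty": 0, "tz": 0, "turn": 0, "hand": 0}
    - {"tx": -0.2, "ty": 0, "tz": 0, "turn": 0, "hand": 0}
    - {"tx": -0.1, "ty": 0, "tz": 0, "turn": 0, "hand": 0}
    - {"tx": -0.1, "ty": 0, "tz": 0, "turn": 0, "hand": 0}

```text
clock: 19.2
tool_pos: [0.6424, -0.2051, 0.1834]
eef_rot: [-0.018, 0.707, -0.707, 0.019]
contact_force: [-2.1, -2.2, 1.7]
grip_width: -0.001
```

arm_command:
  motion:
    - {"tx": -0.1, "ty": 0, "tz": 0, "turn": 0, "hand": 0}
    - {"tx": -0.1, "ty": 0, "tz": 0, "turn": 0, "hand": 0}
    - {"tx": -0.1, "ty": 0, "tz": 0, "turn": 0, "hand": 0}

```text
clock: 19.5
tool_pos: [0.6454, -0.2049, 0.1834]
eef_rot: [-0.018, 0.707, -0.707, 0.019]
contact_force: [-2.4, -0.2, 1.1]
grip_width: 0.005
```

arm_command:
  motion:
    - {"tx": -0.1, "ty": 0, "tz": 0, "turn": 0, "hand": 0}
    - {"tx": -0.1, "ty": 0, "tz": 0, "turn": 0, "hand": 0}

```text
clock: 19.7
tool_pos: [0.6462, -0.2049, 0.1834]
eef_rot: [-0.019, 0.707, -0.707, 0.017]
contact_force: [-8.1, -0.5, 5.5]
grip_width: 0.001
```

arm_command:
  motion:
    - {"tx": -0.1, "ty": 0, "tz": 0, "turn": 0, "hand": 0}
    - {"tx": -0.1, "ty": 0, "tz": 0, "turn": 0, "hand": 0}

```text
clock: 19.9
tool_pos: [0.6462, -0.2049, 0.1834]
eef_rot: [-0.021, 0.707, -0.707, 0.016]
contact_force: [-12.3, 0.7, 8.4]
grip_width: 0.003
```

Right drawer is on its stop at 0.6462, against 0.647 predicted from the left one. I'll retreat up and clear, then check.

arm_command:
  motion:
    - {"tx": 0.5, "ty": 0, "tz": 0, "turn": 0, "hand": 0}
    - {"tx": 1.5, "ty": 0, "tz": 0, "turn": 0, "hand": 0}
    - {"tx": 2.5, "ty": 0, "tz": 0, "turn": 0, "hand": 0}
    - {"tx": 2.5, "ty": 0, "tz": 0, "turn": 0, "hand": 0}
    - {"tx": 2.5, "ty": -2, "tz": 0, "turn": 0, "hand": 0}
    - {"tx": 2.5, "ty": -2.5, "tz": 2.5, "turn": 0, "hand": 0}
    - {"tx": 2.5, "ty": -2.5, "tz": 2.5, "turn": 0, "hand": 0}
    - {"tx": 2.0, "ty": -2.5, "tz": 2.5, "turn": 0, "hand": 0}
    - {"tx": 1.0, "ty": -2, "tz": 2.5, "turn": 0, "hand": 0}
    - {"tx": 1, "ty": 0, "tz": 2.5, "turn": 0, "hand": 0}
    - {"tx": 0, "ty": 0, "tz": 2.5, "turn": 0, "hand": 0}
    - {"tx": 0, "ty": 0, "tz": 0, "turn": 0, "hand": 0}

```text
clock: 21.1
tool_pos: [0.4719, -0.3683, 0.2984]
eef_rot: [0.016, -0.706, 0.708, -0.017]
contact_force: [-0.2, -0.7, -1.0]
grip_width: 0.001
```

Run:
```python
from h import *
s=st()
q=snap('side','s13.png'); cv2.imwrite('pics/s13b.png',cv2.resize(q['image'][90:250,155:355],None,fx=4,fy=3.7,interpolation=cv2.INTER_CUBIC))
a=snap('scene','a13.png'); cv2.imwrite('pics/a13b.png',cv2.resize(a['image'][130:310,110:350],None,fx=3.3,fy=3.3,interpolation=cv2.INTER_CUBIC))
w=snap('wrist','w13.png')
for k in ('tin','valve','spool'): print(k,[np.round(d['centre'],3) for d in finder.boxes_of(a,k)[:1]])
```

```text
t 21.1 tcp [ 0.4719 -0.3683  0.2984] q [ 0.776  0.311 -0.238  1.643  0.079  1.193 -1.003] F [-0.2 -0.7 -1. ] g 0.001282894963100499
[[-0.999  0.002  0.047]
 [-0.047 -0.003 -0.999]
 [-0.002 -1.     0.003]]
tin [array([ 0.535, -0.371,  0.06 ])]
valve [array([0.494, 0.35 , 0.037])]
spool [array([0.466, 0.001, 0.016])]
```

View pics/s13b.png

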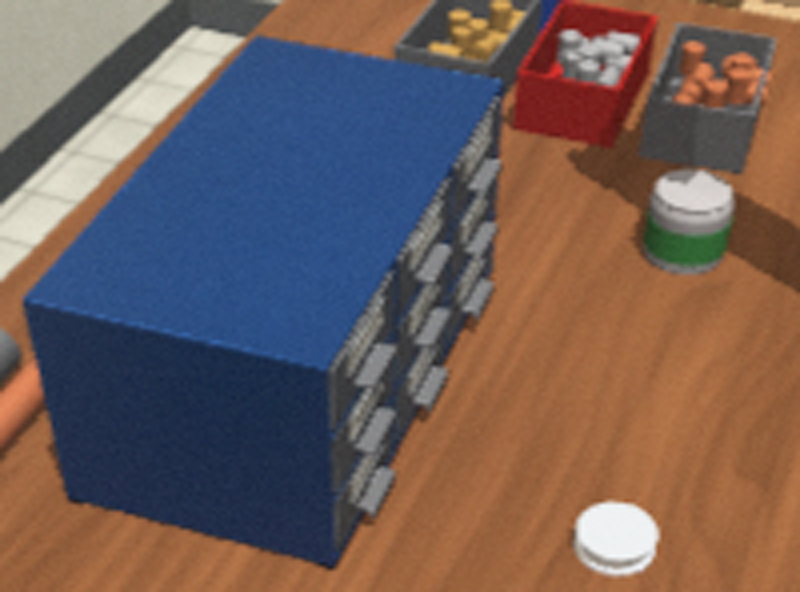

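View pics/a13b.png

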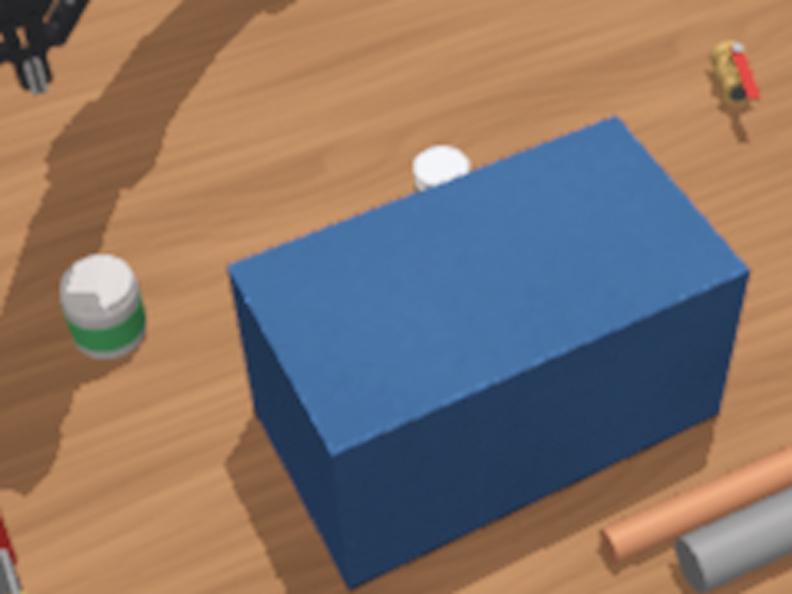

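View pics/w13.png

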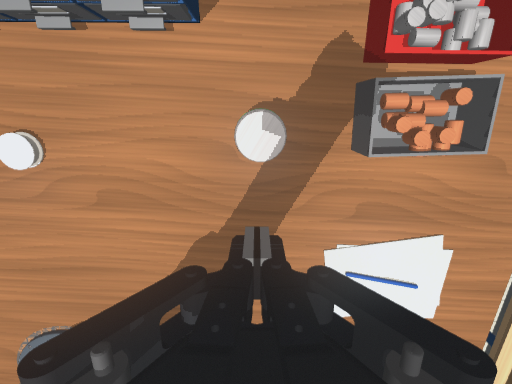

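Both top fronts are flush with their columns in the side view, and the tin, valve and spool are where they were. The hand is clear, so I'm handing in.

```bash
python3 -c "
from h import *
st(); print(ticket.job_done())"
```

```text
t 21.4 tcp [ 0.4731 -0.3629  0.2984] q [ 0.773  0.309 -0.243  1.646  0.078  1.195 -1.004] F [-0.   0.4  0.9] g -0.002913313212770649
[[-0.999  0.001  0.055]
 [-0.055  0.    -0.999]
 [-0.001 -1.    -0.   ]]
the job is handed in; nothing more can be done
None
```

I handed the job in at 21.4 s: the nipple is tipped over in the left drawer, and both drawers are shut. The hand-in reported no verdict.

- **Nipple:** it was standing in the left drawer. With the drawer still open, I pushed it near its top with the closed fingertips, straight along the drawer. The wrist and side pictures then showed it lying flat, clear under the frame.
- **Drawers:** I pushed each front at no more than about 6 cm/s, slowing to about 1 cm/s at the end. Sliding took 2–3 N, then the force rose to about 13–15 N as each drawer met its stop. The two stop positions agreed to about 1 mm once the cabinet's slight turn was allowed for.
- **Last pictures:** both top fronts sit flush with the other drawers. The tin and valve were within 2 mm of where they started. The spool read 4 mm off, which is within the finder's error, and it looked unmoved in the pictures. The hand is clear, touching nothing.
- **Not checked:** the insides can't be seen once the drawers are shut. The nipple and elbow were last seen lying in their drawers before the final part of each push.
- **Failures:** one arm command was refused for its format before it moved anything. My first position estimates from the fixed cameras were a few millimetres off, so I corrected them with the wrist camera before pushing.

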